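# Green jars onto their cork mats on the pull-out tray

### The job

Move the four green glass jars from the tiled ledge onto the cork mats on the pull-out tray, each onto the mat of its own shape and size (small round, large round, square, oblong). Set each one down gently, upright and centred, with the square and oblong jars turned in line with their mats. Leave the pepper mill and the measuring spoons where they are.

Things in the scene. Friction and masses are not known exactly. Their poses are not given: they have to be found in the camera images.
- jar_small_round: Small round jar: straight-sided green glass cylinder 40 mm in diameter, 62 mm tall in all, the top 12 mm a flat aluminium lid 34 mm across; 80 to 160 g. It starts upright on the white and blue tiled ledge (top at z = 60 mm), between other things 95 to 135 mm apart centre to centre. Origin: centre of its underside, z up.
- jar_large_round: Large round jar: straight-sided green glass cylinder 62 mm in diameter, 88 mm tall in all, the top 12 mm a flat aluminium lid 56 mm across; 220 to 420 g. It starts upright on the white and blue tiled ledge (top at z = 60 mm), between other things 95 to 135 mm apart centre to centre. Origin: centre of its underside, z up.
- jar_square: Square jar: green glass, 46 x 46 mm in plan (sides along its x and y), 78 mm tall in all, the top 12 mm a flat square aluminium lid 40 mm wide; 150 to 290 g. Turned by up to 0.4 rad about the vertical. It starts upright on the white and blue tiled ledge (top at z = 60 mm), between other things 95 to 135 mm apart centre to centre. Origin: centre of its underside, z up.
- jar_oblong: Oblong jar: green glass, 36 mm along its x and 66 mm along its y in plan, 70 mm tall in all, the top 12 mm a flat aluminium lid 30 x 60 mm; 140 to 260 g. Turned by up to 0.4 rad about the vertical. It starts upright on the white and blue tiled ledge (top at z = 60 mm), between other things 95 to 135 mm apart centre to centre. Origin: centre of its underside, z up.
- mat_small_round: Small round cork mat, 62 mm in diameter, 4 mm thick, fixed on the aluminium tray pulled out from under the ledge (tray floor z = 12 mm, rim z = 20 mm; ledge front edge at x = 560 mm), one of a row of four 95 to 125 mm apart. Origin: centre of its underside (z = 12 mm; the jar stands on its top, z = 16 mm), z up.
- mat_large_round: Large round cork mat, 84 mm in diameter, 4 mm thick, fixed on the aluminium tray pulled out from under the ledge (tray floor z = 12 mm, rim z = 20 mm; ledge front edge at x = 560 mm), one of a row of four 95 to 125 mm apart. Origin: centre of its underside (z = 12 mm; the jar stands on its top, z = 16 mm), z up.
- mat_square: Square cork mat, 68 x 68 mm (sides along its x and y), turned by up to 0.4 rad, 4 mm thick, fixed on the aluminium tray pulled out from under the ledge (tray floor z = 12 mm, rim z = 20 mm; ledge front edge at x = 560 mm), one of a row of four 95 to 125 mm apart. Origin: centre of its underside (z = 12 mm; the jar stands on its top, z = 16 mm), z up.
- mat_oblong: Oblong cork mat, 58 mm along its x and 88 mm along its y, turned by up to 0.4 rad, 4 mm thick, fixed on the aluminium tray pulled out from under the ledge (tray floor z = 12 mm, rim z = 20 mm; ledge front edge at x = 560 mm), one of a row of four 95 to 125 mm apart. Origin: centre of its underside (z = 12 mm; the jar stands on its top, z = 16 mm), z up.
- pepper_mill: Black plastic pepper mill, loose, upright on the ledge among the jars: 52 mm in diameter at the foot, 46 mm at the twist-lock top, 127 mm tall (its top at z = 187 mm, the highest thing near the work). Not to be disturbed. Origin: centre of its underside.
- spoon_ring: Three steel measuring spoons on a steel ring, fanned flat on the ledge among the jars, loose (one rigid piece), about 120 mm along its x by 80 mm along y and 8 mm high. Not to be disturbed. Origin: near the middle of the fan, at ledge height.
Things that resemble listed ones, but are neither listed nor needed, are in the scene too. What is shaped like the jar_small_round but purple is not meant. Leave any orange look-alike of the jar_large_round alone.

How it is judged:
At the end, for the whole second after the job is handed in: Each jar stands upright, released and at rest on the mat of its own shape and size, centres within 10 mm; square jar (any quarter turn) and oblong jar (either way round) within 0.25 rad of their mats; mill and spoon ring upright and flat, within 20 mm of their starts (horizontal distance between jar_small_round and mat_small_round below 0.01 m and z of jar_small_round in the frame of mat_small_round between 0.001 and 0.007 m and angle between each of jar_small_round, jar_large_round, jar_square, jar_oblong's own z axis and vertical below 0.1 rad and linear speed of each of jar_small_round, jar_large_round, jar_square, jar_oblong below 0.02 m/s and angular speed of each of jar_small_round, jar_large_round, jar_square, jar_oblong below 0.2 rad/s and horizontal distance between jar_large_round and mat_large_round below 0.01 m and z of jar_large_round in the frame of mat_large_round between 0.001 and 0.007 m and horizontal distance between jar_square and mat_square below 0.01 m and z of jar_square in the frame of mat_square between 0.001 and 0.007 m and horizontal distance between jar_oblong and mat_oblong below 0.01 m and z of jar_oblong in the frame of mat_oblong between 0.001 and 0.007 m and (angle between the x axis of jar_square and the x axis of mat_square, either way round below 0.25 rad or angle between the x axis of jar_square and the y axis of mat_square, either way round below 0.25 rad) and angle between the y axis of jar_oblong and the y axis of mat_oblong, either way round below 0.25 rad and distance of each of pepper_mill, spoon_ring from where it was at the start of the episode below 0.02 m and angle between each of pepper_mill, spoon_ring's own z axis and vertical below 0.2 rad); the robot touches nothing.
It fails at once if the pepper mill is moved by more than 20 mm or tipped (distance of pepper_mill from where it was at the start of the episode above 0.02 m or angle between pepper_mill's own z axis and vertical above 0.3 rad).
It fails at once if the spoon ring is moved by more than 20 mm (distance of spoon_ring from where it was at the start of the episode above 0.02 m).
It fails at once if a jar is tipped by more than 35 degrees (angle between any of jar_small_round, jar_large_round, jar_square, jar_oblong's own z axis and vertical above 0.61 rad).
It fails at once if a jar is dropped or pressed on a mat with more than 60 N (contact force between any of jar_small_round, jar_large_round, jar_square, jar_oblong and mat_small_round above 60 N or contact force between any of jar_small_round, jar_large_round, jar_square, jar_oblong and mat_large_round above 60 N or contact force between any of jar_small_round, jar_large_round, jar_square, jar_oblong and mat_square above 60 N or contact force between any of jar_small_round, jar_large_round, jar_square, jar_oblong and mat_oblong above 60 N).
It also fails if it takes over 115 s, if anything falls off the work surface, if the arm or the gripper's body presses on something with over 40 N, if the wrist force passes 120 N, or if a joint passes its speed limit or range.

### The arm

A 7-joint arm with a two-finger parallel gripper is mounted at the origin on the work surface. World frame = base frame: x ahead of the robot, y to its left, z up, the work surface at z = 0. Lengths are in m, angles in rad, forces in N, time in s.
With the tool pointing down it reaches from about 0.35 to 0.9 m from the base axis. Payload 8.1 kg.
Tool frame: the origin (TCP) lies midway between the tips of the shut fingers; the grasp point (between the pads) lies 19 mm behind it; z points along the fingers, y is the line along which they close (so a half turn about z gives the same grasp; the last joint's range is limited). The gripper opens to 85 mm and grips with 20 to 120 N. Pads are 22 mm wide; open, the fingers measure 114 mm over their backs; the gripper's body (76 mm by 85 mm) begins 54 mm behind the grasp point. The pads swing forward as they close: fully open they stand 13 mm farther back than shut.
Start: joints at [-0.103, 0.434, 0.025, 1.573, -0.012, 1.134, -0.075], TCP at [0.625, -0, 0.231] pointing down, gripper open.
Joint ranges: [-2.62, 2.62], [-0.44, 2.09], [-1.27, 1.32], [0.08, 2.57], [-1.32, 4.46], [0.12, 2], [-2.74, 2.74]. Speed limits (rad/s): [2.22, 2.22, 3.01, 3.01, 3.14, 3.14, 3.14].

### API

Orientations are given as a unit quaternion [x, y, z, w].
In Python, from rig import status, viewer, workorder gives the robot as it stands.
- The arm moves only by the tool step_arm, never from a script. Its argument "steps" is a list of rows, each an object with "travel": the shift along the tool's x, y, z in mm, a list of three; "delta_rot": the turn, a rotation vector about the tool's x, y, z in rad, a list of three. In form: [{"travel": [x, y, z], "delta_rot": [wx, wy, wz]}, ...]. A call has 1 to 20 rows; each row shifts and turns the commanded pose from where the row before left it, along the tool's axes as they then stand; what a row does not reach is not made up. A row lasts 1/12 s, in which the tool goes at most 41.7 mm and 7.16 degrees, less where a joint would pass 70% of its speed; a pose out of reach is approached as far as the arm can. A call with a gripper value outside its range is refused whole. "fingers" is the opening, from -1 (shut) to 1 (fully open), set as the call begins (left out, the last holds). The fingers move at their own pace and stop on an object; "grip_force" is the grip in N (left out, the last holds). Time passes only in rows, so rows that do not move let the fingers close. It gives the time, the measured TCP pose, the force, the opening and the grip force at its end, in the units of the state.
- status.get_obs(): the state, without advancing time (a new reading comes with each control period).
- viewer.grab_frame(name): name is "scene" or "side" or "wrist"; returns a dict with "color" (420x560x3 uint8, red, green, blue), "mtx" (3x3 intrinsics, pixels), "view" (4x4, takes a point from world to camera coordinates); the wrist camera has in their place "hand_eye" (4x4, takes a point from camera to tool coordinates, whose origin is the TCP and whose axes are the flange's). Camera axes: x right, y down, z forward; pixel columns grow to the right and rows downward; lengths in m; the calibration is good to about 2 mm. A picture is of the moment at which its call begins: read the wrist's pose just before it. There is no depth.
- workorder.job_done(): hands the job in; it is judged then, once.
Trained networks look in a picture, given as the dict that the camera call returned (one of the last four; its "shot" number tells which), for a name from the list of things; names that differ only in an ending like _2 or _b are one class to them, and where a whole thing is asked for, a point or a joint stands for the part that bears it (a point fixed in the world has none). Each returns a list of dicts, best first, with "score" (0 to 1); they miss things now and then, are a little off and sometimes report something else, mostly with a low value. They report only what shows in the picture. A call takes as long as a camera call. They do not tell look-alikes from the thing itself.
- viewer.outline_of(picture, name): "pixels" (420x560 bool, what is visible of it) and "location" ([column, row] in pixels, amid what is visible of it).
The state is a dict: "clock": time; "joint_pos": joint angles; "joint_vel": joint speeds; "tau": joint torques, N m; "ee_pos": TCP position; "tool_rot": TCP orientation; "ft_force": force on the tool from outside, world axes, zero at the start; "moment": the same for the moment, N m; "gripper_width": finger opening in m; "grip_force": force on a finger pad.
Only numpy, scipy, OpenCV 4.12 (cv2) and the standard library are available. Lean on these libraries where they do the work, as an engineer would, in place of code of your own. Each camera call takes 0.05 s, during which the arm holds its last target. There are 200 camera calls.

## Working session

There is one attempt and no reset: what is moved stays moved. The work goes in short steps, Python scripts to look and compute and a tool call to move; the robot and the scene stay as the last step left them, time stands still between calls to the robot, and variables do not carry over. Pictures are saved under pics/ and viewed, at most 14 in all, crops included, and the job is handed in when it is done.

Besides the shell and the picture viewer there is one more tool, called after "Emit:" by a JSON object that holds its "op" and its "data". step_arm: Moves the arm, as the interface text tells. Its arguments: {"type":"object","properties":{"steps":{"type":"array","items":{"type":"object","properties":{"travel":{"type":"array","items":{"type":"number"}},"delta_rot":{"type":"array","items":{"type":"number"}}}}},"fingers":{"type":"number"},"grip_force":{"type":"number"}},"required":["steps"]}

```bash
ls; mkdir -p pics; python3 - <<'E'
from rig import status, viewer
import cv2,numpy as np
o=status.get_obs();print(o)
ims=[]
for n in ["scene","side","wrist"]:
    p=viewer.grab_frame(n);cv2.imwrite(f'pics/{n}0.png',p["color"][:,:,::-1]);ims.append(p["color"][:,:,::-1])
    print(n,p["mtx"].tolist(),np.round(p.get("view",p.get("hand_eye")),4).tolist())
a=np.hstack(ims[:2]);cv2.imwrite('pics/a.png',cv2.resize(a,(800,300)))
E
```

```text
pics
{'clock': 0.0, 'joint_pos': array([-0.1026154 ,  0.43522059,  0.02493784,  1.57411288, -0.01156309,
        1.13394461, -0.07512777]), 'joint_vel': array([ 0.00127729, -0.00017441, -0.0008261 , -0.00084864, -0.00166891,
        0.00112004, -0.00013742]), 'tau': array([ 8.97134169e-05, -6.70461059e+01,  1.02531374e+00, -3.16203833e+01,
        1.55155628e-02,  1.25530543e-02, -1.11555586e-06]), 'ee_pos': array([ 6.24505036e-01, -3.83291461e-05,  2.30520922e-01]), 'tool_rot': array([ 7.07118885e-01,  7.07094257e-01, -5.98244430e-04, -4.85771724e-04]), 'ft_force': array([ 0.2075928 , -0.07610877, -0.02974712]), 'moment': array([-0.04488366, -0.01143374,  0.02106183]), 'grip_force': 0.0, 'gripper_width': 0.0855961301211315}
scene [[486.116949360593, 0.0, 278.3087413224876], [0.0, 486.116949360593, 207.5232672420456], [0.0, 0.0, 1.0]] [[0.6239, 0.7813, 0.0171, -0.4082], [0.4841, -0.3692, -0.7933, -0.2634], [-0.6135, 0.5032, -0.6086, 1.2933], [0.0, 0.0, 0.0, 1.0]]
side [[535.5764578850716, 0.0, 273.6140583061192], [0.0, 535.5764578850716, 205.58756993321964], [0.0, 0.0, 1.0]] [[0.8077, -0.5894, 0.0133, -0.5449], [-0.3772, -0.534, -0.7566, 0.3033], [0.4531, 0.6062, -0.6537, 0.834], [0.0, 0.0, 0.0, 1.0]]
wrist [[307.4296602299312, 0.0, 283.57247802825253], [0.0, 307.4296602299312, 207.91934503937932], [0.0, 0.0, 1.0]] [[0.001, -0.9465, -0.3226, 0.0818], [1.0, 0.0011, -0.0002, 0.001], [0.0005, -0.3226, 0.9465, -0.1424], [0.0, 0.0, 0.0, 1.0]]
```

View pics/scene0.png

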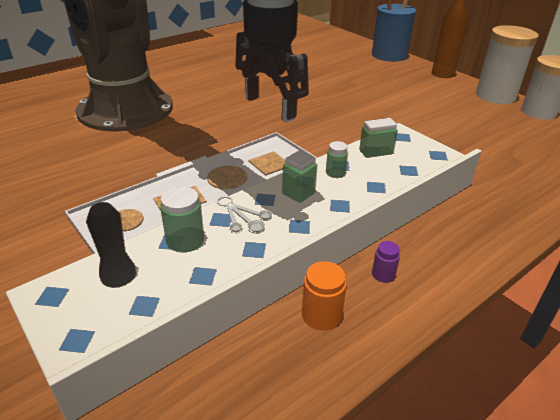

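View pics/side0.png

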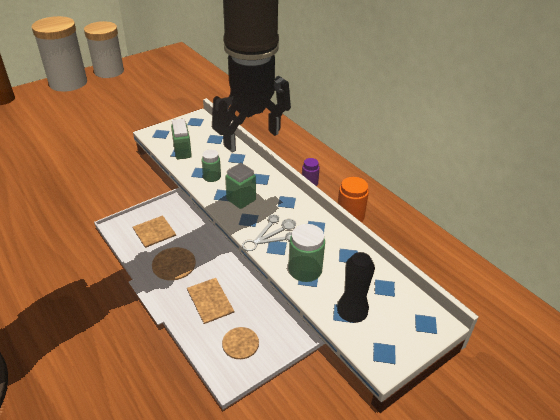

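View pics/wrist0.png

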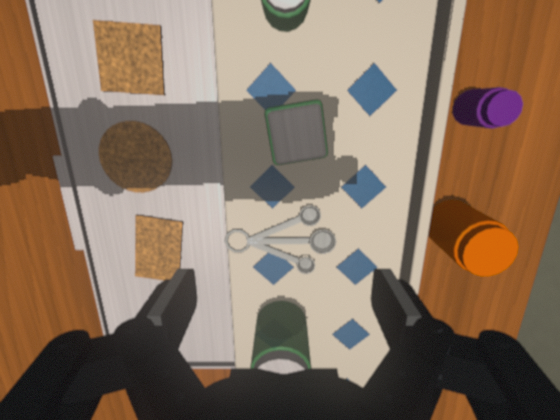

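```bash
cat > h.py <<'E'
import numpy as np, cv2
from scipy.optimize import minimize
from scipy.spatial.transform import Rotation as R
from rig import status, viewer
J={'jar_small_round':('r',40,40,62,34,34),'jar_large_round':('r',62,62,88,56,56),'jar_square':('b',46,46,78,40,40),'jar_oblong':('b',36,66,70,30,60)}
M={'mat_small_round':('r',62,62,4),'mat_large_round':('r',84,84,4),'mat_square':('b',68,68,4),'mat_oblong':('b',58,88,4)}
def ring(k,a,b,z):
    if k=='r':
        t=np.linspace(0,2*np.pi,48,endpoint=False);return np.c_[a/2*np.cos(t),b/2*np.sin(t),0*t+z]/1e3
    return np.array([[s*a/2,u*b/2,z] for s,u in((1,1),(1,-1),(-1,-1),(-1,1))])/1e3
def pts(n):
    if n in J:
        k,a,b,h,c,d=J[n];return np.vstack([ring(k,a,b,0),ring(k,a,b,h-12),ring(k,c,d,h)])
    k,a,b,h=M[n];return np.vstack([ring(k,a,b,0),ring(k,a,b,h)])
def shot(name):
    o=status.get_obs();p=viewer.grab_frame(name)
    if name=='wrist':
        T=np.eye(4);T[:3,:3]=R.from_quat(o['tool_rot']).as_matrix();T[:3,3]=o['ee_pos'];p['V']=np.linalg.inv(T@p['hand_eye'])
    else:p['V']=np.array(p['view'])
    p['name']=name;return p
def proj(p,X):
    c=X@p['V'][:3,:3].T+p['V'][:3,3];u=c@np.array(p['mtx']).T;return u[:,:2]/u[:,2:]
def back(p,px,z):
    d=np.linalg.inv(p['mtx'])@[px[0],px[1],1];Rm=p['V'][:3,:3];c=-Rm.T@p['V'][:3,3];d=Rm.T@d;return c+d*(z-c[2])/d[2]
def find(p,n):
    out=[]
    for r in viewer.outline_of(p,n)[:5]:
        m=r['pixels'];c=p['color'][m].mean(0) if m.any() else np.zeros(3)
        if n in J and not(c[1]>=c[0]*0.95 and c[1]>=c[2]): continue   # green
        out.append((r['score'],m,r['location']))
    return out
def clip(m,e=6):   # mask touching border?
    return m[:e].any() or m[-e:].any() or m[:,:e].any() or m[:,-e:].any()
S=3
def sil(p,P):
    h=cv2.convexHull(np.round((proj(p,P)+.5)*S*16).astype(np.int32));im=np.zeros((420*S,560*S),np.uint8)
    cv2.fillConvexPoly(im,h,1,shift=4);return im
def fit(n,obs,x0,z0,yaw0=0,fitz=True):
    P=pts(n);rd=(J|M if n in J else M)[n][0]=='r'
    ms=[cv2.resize(m.astype(np.float32),None,fx=S,fy=S,interpolation=cv2.INTER_LINEAR)>.5 for _,m in obs]
    def X(v):
        c,s=np.cos(v[3]),np.sin(v[3]);return P@np.array([[c,s,0],[-s,c,0],[0,0,1]])+[v[0],v[1],v[2]]
    def f(q):
        v=[q[0]/1e3,q[1]/1e3,q[2]/1e3 if fitz else z0,0 if rd else q[3]/50]
        e=0
        for (p,_),m in zip(obs,ms):
            a=sil(p,X(v))>0;e+=1-(a&m).sum()/max(1,(a|m).sum())
        return e/len(obs)
    best=None
    for y in ([0] if rd else [yaw0-.3,yaw0,yaw0+.3]):
        q=np.array([x0[0]*1e3,x0[1]*1e3,z0*1e3,y*50])
        sx=np.vstack([q]+[q+d for d in np.diag([8,8,5,8.])])
        r=minimize(f,q,method='Nelder-Mead',options=dict(initial_simplex=sx,xatol=.1,fatol=1e-4,maxiter=200))
        if best is None or r.fun<best.fun:best=r
    q=best.x;return np.round([q[0],q[1],q[2] if fitz else z0*1e3,0 if rd else q[3]/50],3),round(best.fun,3)
E
cat > m0.py <<'E'
from h import *
import pickle
ps=[shot(n) for n in('scene','side','wrist')]
D={}
for n in list(J)+list(M)+['pepper_mill','spoon_ring']:
    obs=[]
    for p in ps:
        r=find(p,n)
        print(n,p['name'],[(round(s,2),np.round(l).tolist(),int(m.sum()),bool(clip(m))) for s,m,l in r][:3])
        if r and r[0][0]>.4 and not clip(r[0][1]): obs.append((p,r[0][1],r[0][2]))
    D[n]=obs
    if n in M: obs=[o for o in obs if o[0]['name']!='scene']
    if n in J or n in M:
        if not obs: continue
        z=.06 if n in J else .012
        x0=back(obs[0][0],obs[0][2],z+(.03 if n in J else 0))
        o2=[(p,m) for p,m,_ in obs]
        print('  all',fit(n,o2,x0,z),'zfix',fit(n,o2,x0,z,fitz=False))
        for o in o2: print('   ',o[0]['name'],fit(n,[o],x0,z,fitz=False))
E
python3 m0.py
```

```text
jar_small_round scene [(0.95, [334.0, 159.0], 688, False)]
jar_small_round side [(0.86, [210.0, 166.0], 552, False)]
jar_small_round wrist [(0.65, [284.0, 11.0], 1225, True)]
  all (array([624.717, 164.734,  59.612,   0.   ]), np.float64(0.072)) zfix (array([624.7  , 164.594,  60.   ,   0.   ]), np.float64(0.074))
    scene (array([624.946, 164.876,  60.   ,   0.   ]), np.float64(0.073))
    side (array([623.905, 163.229,  60.   ,   0.   ]), np.float64(0.07))
jar_large_round scene [(0.69, [182.0, 220.0], 2468, False)]
jar_large_round side [(0.95, [307.0, 254.0], 1743, False)]
jar_large_round wrist [(0.68, [281.0, 341.0], 3531, False)]
  all (array([ 620.73 , -168.822,   58.636,    0.   ]), np.float64(0.149)) zfix (array([ 621.194, -168.963,   60.   ,    0.   ]), np.float64(0.15))
    scene (array([ 621.116, -169.03 ,   60.   ,    0.   ]), np.float64(0.024))
    side (array([ 620.372, -169.062,   60.   ,    0.   ]), np.float64(0.078))
    wrist (array([ 622.018, -169.956,   60.   ,    0.   ]), np.float64(0.346))
jar_square scene [(0.65, [381.0, 136.0], 1244, False), (0.55, [298.0, 179
[... 2789 characters left out ...]
9130e+01,  1.08220e+01, -1.85000e-01]), np.float64(0.066)) zfix (array([ 4.60755e+02, -9.61910e+01,  1.20000e+01, -1.89000e-01]), np.float64(0.071))
    side (array([ 4.59747e+02, -9.63130e+01,  1.20000e+01, -1.72000e-01]), np.float64(0.025))
    wrist (array([ 4.6274e+02, -9.6403e+01,  1.2000e+01, -1.5500e-01]), np.float64(0.071))
pepper_mill scene [(0.84, [110.0, 244.0], 2637, False), (0.7, [300.0, 178.0], 1379, False)]
pepper_mill side [(0.72, [356.0, 291.0], 1846, False)]
pepper_mill wrist []
spoon_ring scene [(0.57, [244.0, 219.0], 673, False)]
spoon_ring side [(0.82, [271.0, 232.0], 718, False), (0.33, [244.0, 186.0], 1132, False)]
spoon_ring wrist [(0.94, [297.0, 241.0], 2166, False)]
```

Emit:
{"op": "step_arm", "data": {"steps": [{"travel": [25, 0, 0]}, {"travel": [25, 0, 0]}, {"travel": [25, 0, 0]}, {"travel": [25, 0, 0]}, {"travel": [25, 0, 0]}, {"travel": [25, 0, 0]}, {"travel": [25, 0, 0]}, {"travel": [25, 0, 0]}, {"travel": [0, 0, 0]}, {"travel": [0, 0, 0]}, {"travel": [0, 0, 0]}], "fingers": 1, "grip_force": 40}}

```text
$.steps[0]: bad value
```

```bash
cat > m1.py <<'E'
from h import *
ps=[shot(n) for n in('scene','side','wrist')]
cv2.imwrite('pics/w1.png',ps[2]['color'][:,:,::-1])
w=ps[2]
g={'jar_small_round':(624,164,.06),'jar_square':(625,60,.06),'jar_oblong':(619,288,.06),'mat_square':(461,127,.012),'mat_large_round':(451,22,.012)}
for n,(x,y,z) in g.items():
    c=np.array([[x/1e3,y/1e3,z+(.04 if n in J else 0)]]);obs=[]
    for p in ps:
        q=proj(p,c)[0]
        for s,m,l in find(p,n):
            if np.hypot(*(q-l))<40 and not clip(m,2): obs.append((p,m));break
    print(n,[o[0]['name'] for o in obs])
    if obs:
        print('  all',fit(n,obs,c[0],z))
        for o in obs: print('   ',o[0]['name'],fit(n,[o],c[0],z,fitz=False))
E
python3 m1.py
```

```text
jar_small_round ['scene', 'side']
  all (array([625.055, 165.309,  59.492,   0.   ]), np.float64(0.088))
    scene (array([624.341, 166.022,  60.   ,   0.   ]), np.float64(0.078))
    side (array([625.084, 165.115,  60.   ,   0.   ]), np.float64(0.099))
jar_square ['scene', 'side', 'wrist']
  all (array([6.35085e+02, 6.00530e+01, 5.87190e+01, 1.64000e-01]), np.float64(0.095))
    scene (array([6.34652e+02, 6.20300e+01, 6.00000e+01, 4.22000e-01]), np.float64(0.09))
    side (array([ 6.3264e+02,  6.1628e+01,  6.0000e+01, -8.0000e-02]), np.float64(0.079))
    wrist (array([6.35288e+02, 5.98450e+01, 6.00000e+01, 1.65000e-01]), np.float64(0.04))
jar_oblong ['scene', 'side']
  all (array([ 6.19564e+02,  2.90702e+02,  5.75550e+01, -4.00000e-01]), np.float64(0.119))
    scene (array([ 6.20432e+02,  2.89022e+02,  6.00000e+01, -5.10000e-02]), np.float64(0.121))
    side (array([ 6.18855e+02,  2.88886e+02,  6.00000e+01, -4.03000e-01]), np.float64(0.093))
mat_square ['scene', 'side', 'wrist']
  all (array([ 4.61026e+02,  1.27172e+02,  1.18620e+01, -7.30000e-02]), np.float64(0.091))
    scene (array([ 4.59877e+02,  1.27877e+02,  1.20000e+01, -1.41000e-01]), np.float64(0.164))
    side (array([ 4.59333e+02,  1.27466e+02,  1.20000e+01, -6.40000e-02]), np.float64(0.03))
    wrist (array([ 4.61723e+02,  1.26550e+02,  1.20000e+01, -7.20000e-02]), np.float64(0.018))
mat_large_round ['side', 'wrist']
  all (array([450.081,  22.218,  10.264,   0.   ]), np.float64(0.048))
    side (array([448.089,  22.467,  12.   ,   0.   ]), np.float64(0.036))
    wrist (array([451.847,  22.001,  12.   ,   0.   ]), np.float64(0.025))
```

View pics/w1.png

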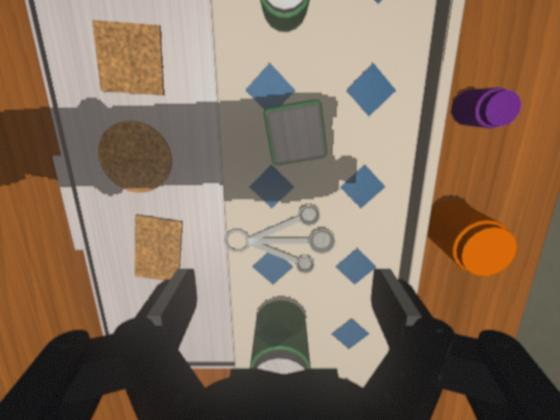

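The move was refused because each row needs a delta_rot, so the view is unchanged: square jar at (297,132), spoons around (290,240).

Emit:
{"op": "step_arm", "data": {"steps": [{"travel": [25, 0, 0], "delta_rot": [0, 0, 0]}, {"travel": [25, 0, 0], "delta_rot": [0, 0, 0]}, {"travel": [25, 0, 0], "delta_rot": [0, 0, 0]}, {"travel": [25, 0, 0], "delta_rot": [0, 0, 0]}, {"travel": [25, 0, 0], "delta_rot": [0, 0, 0]}, {"travel": [25, 0, 0], "delta_rot": [0, 0, 0]}, {"travel": [25, 0, 0], "delta_rot": [0, 0, 0]}, {"travel": [25, 0, 0], "delta_rot": [0, 0, 0]}, {"travel": [0, 0, 0], "delta_rot": [0, 0, 0]}, {"travel": [0, 0, 0], "delta_rot": [0, 0, 0]}, {"travel": [0, 0, 0], "delta_rot": [0, 0, 0]}], "fingers": 1, "grip_force": 40}}

```text
clock: 3.62
ee_pos: [0.6251, 0.1993, 0.2312]
tool_rot: [0.707, 0.707, -0.0, 0.0]
ft_force: [-1.0, -0.6, -0.1]
gripper_width: 0.0855
grip_force: 0.0
```

```bash
python3 m1.py
```

```text
jar_small_round ['scene', 'side', 'wrist']
  all (array([625.9  , 163.798,  60.456,   0.   ]), np.float64(0.096))
    scene (array([624.409, 165.785,  60.   ,   0.   ]), np.float64(0.105))
    side (array([624.513, 165.154,  60.   ,   0.   ]), np.float64(0.088))
    wrist (array([626.219, 162.999,  60.   ,   0.   ]), np.float64(0.052))
jar_square ['scene', 'side', 'wrist']
  all (array([6.35474e+02, 6.15090e+01, 5.90270e+01, 1.37000e-01]), np.float64(0.105))
    scene (array([6.34497e+02, 6.19230e+01, 6.00000e+01, 4.38000e-01]), np.float64(0.086))
    side (array([ 6.32691e+02,  6.16100e+01,  6.00000e+01, -1.07000e-01]), np.float64(0.093))
    wrist (array([6.35834e+02, 6.12390e+01, 6.00000e+01, 1.47000e-01]), np.float64(0.064))
jar_oblong ['scene', 'side', 'wrist']
  all (array([ 6.20208e+02,  2.86030e+02,  5.79130e+01, -3.80000e-01]), np.float64(0.123))
    scene (array([ 6.20248e+02,  2.88795e+02,  6.00000e+01, -8.90000e-02]), np.float64(0.105))
    side (array([ 6.18080e+02,  2.88001e+02,  6.00000e+01, -4.15000e-01]), np.float64(0.104))
    wrist (array([ 6.20967e+02,  2.85272e+02,  6.00000e+01, -3.81000e-01]), np.float64(0.049))
mat_square ['scene', 'side', 'wrist']
  all (array([ 4.60498e+02,  1.27508e+02,  1.27020e+01, -7.70000e-02]), np.float64(0.092))
    scene (array([ 4.59043e+02,  1.30067e+02,  1.20000e+01, -3.60000e-02]), np.float64(0.141))
    side (array([ 4.59606e+02,  1.28483e+02,  1.20000e+01, -6.80000e-02]), np.float64(0.038))
    wrist (array([ 4.62113e+02,  1.26946e+02,  1.20000e+01, -6.80000e-02]), np.float64(0.026))
mat_large_round ['scene', 'side', 'wrist']
  all (array([449.076,  24.481,  10.53 ,   0.   ]), np.float64(0.26))
    scene (array([450.146,  23.732,  12.   ,   0.   ]), np.float64(0.055))
    side (array([448.438,  23.14 ,  12.   ,   0.   ]), np.float64(0.051))
    wrist (array([450.294,  22.903,  12.   ,   0.   ]), np.float64(0.68))
```

View pics/w1.png

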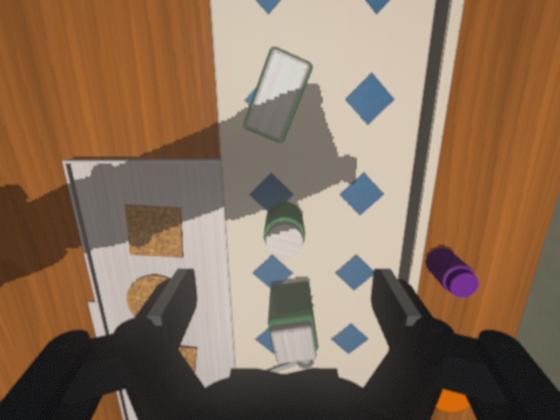

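View: oblong jar at (278,95) yaw ≈ -0.38, small round (284,228), square partly hidden at (293,320). Fetching the oblong jar first.

Emit:
{"op": "step_arm", "data": {"steps": [{"travel": [22, -1, 0], "delta_rot": [0, 0, 0]}, {"travel": [22, -1, 0], "delta_rot": [0, 0, 0]}, {"travel": [22, -1, 0], "delta_rot": [0, 0, 0]}, {"travel": [21.5, -1.5, 0], "delta_rot": [0, 0, 0]}, {"travel": [0, 0, 20], "delta_rot": [0, 0, 0.095]}, {"travel": [0, 0, 20], "delta_rot": [0, 0, 0.095]}, {"travel": [0, 0, 20], "delta_rot": [0, 0, 0.095]}, {"travel": [0, 0, 10], "delta_rot": [0, 0, 0.095]}, {"travel": [0, 0, 0], "delta_rot": [0, 0, 0]}, {"travel": [0, 0, 15], "delta_rot": [0, 0, 0]}, {"travel": [0, 0, 15], "delta_rot": [0, 0, 0]}, {"travel": [0, 0, 15], "delta_rot": [0, 0, 0]}, {"travel": [0, 0, 15], "delta_rot": [0, 0, 0]}, {"travel": [0, 0, 15], "delta_rot": [0, 0, 0]}, {"travel": [0, 0, 14], "delta_rot": [0, 0, 0]}, {"travel": [0, 0, 0], "delta_rot": [0, 0, 0]}, {"travel": [0, 0, 0], "delta_rot": [0, 0, 0]}], "fingers": 1, "grip_force": 40}}

```text
clock: 5.93
ee_pos: [0.6206, 0.2875, 0.0727]
tool_rot: [0.827, 0.562, -0.0, -0.0]
ft_force: [0.4, -0.4, 0.9]
gripper_width: 0.0856
grip_force: 0.0
```

Emit:
{"op": "step_arm", "data": {"steps": [{"travel": [0, 0, 0], "delta_rot": [0, 0, 0]}, {"travel": [0, 0, 0], "delta_rot": [0, 0, 0]}, {"travel": [0, 0, 0], "delta_rot": [0, 0, 0]}, {"travel": [0, 0, 0], "delta_rot": [0, 0, 0]}, {"travel": [0, 0, 0], "delta_rot": [0, 0, 0]}, {"travel": [0, 0, 0], "delta_rot": [0, 0, 0]}, {"travel": [0, 0, 0], "delta_rot": [0, 0, 0]}, {"travel": [0, 0, 0], "delta_rot": [0, 0, 0]}], "fingers": -1, "grip_force": 40}}

```text
clock: 6.6
ee_pos: [0.621, 0.2877, 0.0733]
tool_rot: [0.828, 0.561, 0.001, 0.0]
ft_force: [-0.0, -0.8, 6.4]
gripper_width: 0.0355
grip_force: 41.2
```

Emit:
{"op": "step_arm", "data": {"steps": [{"travel": [0, 0, -6], "delta_rot": [0, 0, 0]}, {"travel": [0, 0, -12], "delta_rot": [0, 0, 0]}, {"travel": [0, 0, -16], "delta_rot": [0, 0, 0]}, {"travel": [0, 0, -16], "delta_rot": [0, 0, 0]}, {"travel": [0, 0, -16], "delta_rot": [0, 0, -0.06]}, {"travel": [0, 0, -16], "delta_rot": [0, 0, -0.08]}, {"travel": [0, 0, -16], "delta_rot": [0, 0, -0.08]}, {"travel": [0, 0, -12], "delta_rot": [0, 0, -0.08]}, {"travel": [0, 0, 0], "delta_rot": [0, 0, -0.08]}, {"travel": [0, 0, 0], "delta_rot": [0, 0, 0]}, {"travel": [0, 0, 0], "delta_rot": [0, 0, 0]}]}}

```text
clock: 7.52
ee_pos: [0.6205, 0.2873, 0.1828]
tool_rot: [0.708, 0.706, 0.0, -0.0]
ft_force: [-1.0, -0.0, -2.2]
gripper_width: 0.0358
grip_force: 40.4
```

Emit:
{"op": "step_arm", "data": {"steps": [{"travel": [-10, -10, 0], "delta_rot": [0, 0, 0]}, {"travel": [-20, -16, 0], "delta_rot": [0, 0, 0]}, {"travel": [-26, -16, 0], "delta_rot": [0, 0, 0]}, {"travel": [-26, -16, 0], "delta_rot": [0, 0, 0]}, {"travel": [-26, -16, 0], "delta_rot": [0, 0, 0]}, {"travel": [-26, -16, 0], "delta_rot": [0, 0, 0]}, {"travel": [-26, -16, 0], "delta_rot": [0, 0, 0]}, {"travel": [-26, -16, 0], "delta_rot": [0, 0, 0]}, {"travel": [-26, -16, 0], "delta_rot": [0, 0, 0]}, {"travel": [-26, -12, 0], "delta_rot": [0, 0, 0]}, {"travel": [-26, -8, 0], "delta_rot": [0, 0, 0]}, {"travel": [-26, -2, 0], "delta_rot": [0, 0, 0]}, {"travel": [-26, 0, 0], "delta_rot": [0, 0, 0]}, {"travel": [-26, 0, 0], "delta_rot": [0, 0, 0]}, {"travel": [-22, 0, 0], "delta_rot": [0, 0, 0]}, {"travel": [-20, 0, 0], "delta_rot": [0, 0, 0]}, {"travel": [0, 0, 0], "delta_rot": [0, 0, 0]}, {"travel": [0, 0, 0], "delta_rot": [0, 0, 0]}, {"travel": [0, 0, 0], "delta_rot": [0, 0, 0]}]}}

```text
clock: 9.1
ee_pos: [0.4603, -0.0958, 0.1821]
tool_rot: [0.708, 0.707, -0.0, -0.0]
ft_force: [0.1, -0.1, -1.6]
gripper_width: 0.0354
grip_force: 40.4
```

```bash
cat > m2.py <<'E'
from h import *
import sys
w=shot('wrist');s=shot('side');sc=shot('scene')
print(np.round(status.get_obs()['ee_pos'],4))
cv2.imwrite(sys.argv[1],np.hstack([cv2.resize(w['color'],(400,300)),cv2.resize(s['color'],(400,300))])[:,:,::-1])
g={'jar_small_round':(624,164,.06),'jar_large_round':(621,-169,.06),'jar_square':(635,61,.06),'jar_oblong':(461,-96,.1),'mat_square':(461,127,.012),'mat_large_round':(451,22,.012),'mat_small_round':(452,-205,.012),'mat_oblong':(461,-96,.012)}
for n in sys.argv[2:]:
    x,y,z=g[n]
    if n.startswith('jar') and len(sys.argv)>2 and '@' in n: pass
    c=np.array([[x/1e3,y/1e3,z+(.04 if n in J else 0)]])
    for p in (w,s,sc):
        q=proj(p,c)[0]
        for sco,m,l in find(p,n):
            if np.hypot(*(q-l))<60: print(n,p['name'],round(sco,2),np.round(l),bool(clip(m,2)),fit(n,[(p,m)],c[0],z,fitz=False));break
E
python3 m2.py pics/a2.png jar_large_round mat_small_round mat_oblong mat_large_round mat_square jar_oblong
```

```text
[ 0.4605 -0.0954  0.1823]
jar_large_round wrist 0.8 [482. 307.] False (array([ 621.235, -170.206,   60.   ,    0.   ]), np.float64(0.037))
jar_large_round side 0.67 [310. 251.] False (array([ 619.734, -168.864,   60.   ,    0.   ]), np.float64(0.028))
jar_large_round scene 0.91 [182. 218.] False (array([ 619.983, -169.043,   60.   ,    0.   ]), np.float64(0.046))
mat_small_round side 0.8 [244. 344.] False (array([ 453.95 , -205.473,   12.   ,    0.   ]), np.float64(0.06))
mat_small_round scene 0.98 [129. 216.] False (array([ 456.888, -200.811,   12.   ,    0.   ]), np.float64(0.366))
mat_oblong wrist 0.9 [286. 175.] False (array([ 4.62536e+02, -9.63730e+01,  1.20000e+01, -1.57000e-01]), np.float64(0.253))
mat_oblong side 0.91 [207. 298.] False (array([ 4.59724e+02, -9.59300e+01,  1.20000e+01, -1.73000e-01]), np.float64(0.041))
mat_large_round wrist 0.57 [273.  57.] False (array([451.485,  22.144,  12.   ,   0.   ]), np.float64(0.013))
mat_large_round scene 0.65 [226. 178.] False (array([450.204,  24.091,  12.   ,   0.   ]), np.float64(0.033))
mat_square side 0.96 [156. 230.] False (array([ 4.59941e+02,  1.27737e+02,  1.20000e+01, -8.00000e-02]), np.float64(0.043))
mat_square scene 0.72 [271. 164.] False (array([ 4.60862e+02,  1.27153e+02,  1.20000e+01, -1.38000e-01]), np.float64(0.146))
jar_oblong wrist 0.86 [279. 291.] False (array([ 460.297, -145.29 ,  100.   ,    0.565]), np.float64(0.393))
jar_oblong side 0.8 [208. 226.] False (array([ 4.96912e+02, -3.77740e+01,  1.00000e+02, -3.11000e-01]), np.float64(0.171))
jar_oblong scene 0.67 [159. 116.] False (array([326.801, -57.316, 100.   ,   1.095]), np.float64(0.305))
```

View pics/a2.png

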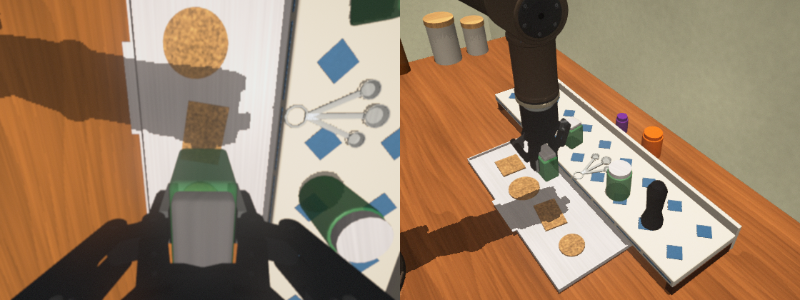

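Jar held upright above the oblong mat. Lowering.

Emit:
{"op": "step_arm", "data": {"steps": [{"travel": [0, 0.5, 10], "delta_rot": [0, 0, 0]}, {"travel": [0, 0, 15], "delta_rot": [0, 0, 0.055]}, {"travel": [0, 0, 18], "delta_rot": [0, 0, 0.055]}, {"travel": [0, 0, 18], "delta_rot": [0, 0, 0.055]}, {"travel": [0, 0, 18], "delta_rot": [0, 0, 0]}, {"travel": [0, 0, 18], "delta_rot": [0, 0, 0]}, {"travel": [0, 0, 16], "delta_rot": [0, 0, 0]}, {"travel": [0, 0, 14], "delta_rot": [0, 0, 0]}, {"travel": [0, 0, 9], "delta_rot": [0, 0, 0]}, {"travel": [0, 0, 6], "delta_rot": [0, 0, 0]}, {"travel": [0, 0, 4], "delta_rot": [0, 0, 0]}, {"travel": [0, 0, 3], "delta_rot": [0, 0, 0]}, {"travel": [0, 0, 0], "delta_rot": [0, 0, 0]}, {"travel": [0, 0, 0], "delta_rot": [0, 0, 0]}]}}

```text
clock: 11.32
ee_pos: [0.4614, -0.0965, 0.0337]
tool_rot: [0.763, 0.646, 0.0, 0.0]
ft_force: [0.5, -0.1, -1.3]
gripper_width: 0.0357
grip_force: 40.3
```

Emit:
{"op": "step_arm", "data": {"steps": [{"travel": [0, 0, 1], "delta_rot": [0, 0, 0]}, {"travel": [0, 0, 1], "delta_rot": [0, 0, 0]}, {"travel": [0, 0, 0.5], "delta_rot": [0, 0, 0]}, {"travel": [0, 0, 0], "delta_rot": [0, 0, 0]}]}}

```text
clock: 11.65
ee_pos: [0.4611, -0.0965, 0.0309]
tool_rot: [0.763, 0.646, 0.0, 0.0]
ft_force: [0.2, -0.8, -1.1]
gripper_width: 0.0358
grip_force: 40.3
```

Emit:
{"op": "step_arm", "data": {"steps": [{"travel": [0, 0, 0.7], "delta_rot": [0, 0, 0]}, {"travel": [0, 0, 0.7], "delta_rot": [0, 0, 0]}, {"travel": [0, 0, 0], "delta_rot": [0, 0, 0]}, {"travel": [0, 0, 0], "delta_rot": [0, 0, 0]}]}}

```text
clock: 11.98
ee_pos: [0.461, -0.0965, 0.0294]
tool_rot: [0.763, 0.646, -0.0, -0.0]
ft_force: [-0.9, 0.3, -1.3]
gripper_width: 0.0355
grip_force: 40.3
```

Emit:
{"op": "step_arm", "data": {"steps": [{"travel": [0, 0, 0.7], "delta_rot": [0, 0, 0]}, {"travel": [0, 0, 0.5], "delta_rot": [0, 0, 0]}, {"travel": [0, 0, 0], "delta_rot": [0, 0, 0]}, {"travel": [0, 0, 0], "delta_rot": [0, 0, 0]}]}}

```text
clock: 12.32
ee_pos: [0.461, -0.0966, 0.0291]
tool_rot: [0.763, 0.646, 0.0, 0.0]
ft_force: [-4.4, 1.5, 17.1]
gripper_width: 0.0355
grip_force: 42.4
```

Emit:
{"op": "step_arm", "data": {"steps": [{"travel": [0, 0, -0.5], "delta_rot": [0, 0, 0]}, {"travel": [0, 0, 0], "delta_rot": [0, 0, 0]}]}}

```text
clock: 12.48
ee_pos: [0.4611, -0.0966, 0.0291]
tool_rot: [0.763, 0.646, 0.0, 0.0]
ft_force: [-1.7, -0.1, 8.9]
gripper_width: 0.0356
grip_force: 41.5
```

Emit:
{"op": "step_arm", "data": {"steps": [{"travel": [0, 0, 0], "delta_rot": [0, 0, 0]}, {"travel": [0, 0, 0], "delta_rot": [0, 0, 0]}, {"travel": [0, 0, 0], "delta_rot": [0, 0, 0]}, {"travel": [0, 0, 0], "delta_rot": [0, 0, 0]}, {"travel": [0, 0, 0], "delta_rot": [0, 0, 0]}, {"travel": [0, 0, 0], "delta_rot": [0, 0, 0]}, {"travel": [0, 0, -5], "delta_rot": [0, 0, 0]}, {"travel": [0, 0, -15], "delta_rot": [0, 0, 0]}, {"travel": [0, 0, -20], "delta_rot": [0, 0, 0]}, {"travel": [0, 0, -20], "delta_rot": [0, 0, 0]}, {"travel": [0, 0, -20], "delta_rot": [0, 0, -0.055]}, {"travel": [0, 0, -20], "delta_rot": [0, 0, -0.055]}, {"travel": [0, 0, -20], "delta_rot": [0, 0, -0.055]}, {"travel": [0, 0, -20], "delta_rot": [0, 0, 0]}, {"travel": [0, 0, -20], "delta_rot": [0, 0, 0]}, {"travel": [0, 0, -20], "delta_rot": [0, 0, 0]}, {"travel": [0, 0, -20], "delta_rot": [0, 0, 0]}, {"travel": [0, 0, 0], "delta_rot": [0, 0, 0]}, {"travel": [0, 0, 0], "delta_rot": [0, 0, 0]}], "fingers": 1}}

```text
clock: 14.07
ee_pos: [0.4615, -0.0966, 0.2299]
tool_rot: [0.707, 0.707, 0.001, 0.001]
ft_force: [-0.3, -0.4, -0.8]
gripper_width: 0.0854
grip_force: 0.0
```

Emit:
{"op": "step_arm", "data": {"steps": [{"travel": [-7, 15, 0], "delta_rot": [0, 0, 0]}, {"travel": [-11, 24, 0], "delta_rot": [0, 0, 0]}, {"travel": [-11, 24, 0], "delta_rot": [0, 0, 0]}, {"travel": [-11, 24, 0], "delta_rot": [0, 0, 0]}, {"travel": [-11, 24, 0], "delta_rot": [0, 0, 0]}, {"travel": [-11, 24, 0], "delta_rot": [0, 0, 0]}, {"travel": [-11, 24, 0], "delta_rot": [0, 0, 0]}, {"travel": [0, 0, 0], "delta_rot": [0, 0, 0]}, {"travel": [0, 0, 0], "delta_rot": [0, 0, 0]}, {"travel": [0, 0, 0], "delta_rot": [0, 0, 0]}]}}

```text
clock: 14.9
ee_pos: [0.619, -0.1692, 0.2275]
tool_rot: [0.707, 0.707, -0.001, -0.001]
ft_force: [0.3, 0.7, 0.7]
gripper_width: 0.0853
grip_force: 0.0
```

```bash
sed -i "s/'jar_oblong':(461,-96,.1)/'jar_oblong':(461,-96,.016)/" m2.py; python3 m2.py pics/a3.png jar_large_round mat_small_round jar_oblong mat_large_round
```

```text
[ 0.6192 -0.169   0.2287]
jar_large_round wrist 0.65 [288. 207.] False (array([ 621.826, -169.808,   60.   ,    0.   ]), np.float64(0.038))
jar_large_round side 0.78 [307. 250.] False (array([ 619.843, -168.795,   60.   ,    0.   ]), np.float64(0.035))
jar_large_round scene 0.83 [183. 218.] False (array([ 618.31 , -168.533,   60.   ,    0.   ]), np.float64(0.084))
mat_small_round wrist 0.65 [148. 205.] False (array([ 456.694, -206.201,   12.   ,    0.   ]), np.float64(0.047))
mat_small_round side 0.58 [242. 343.] False (array([ 454.261, -204.756,   12.   ,    0.   ]), np.float64(0.05))
mat_small_round scene 0.97 [128. 217.] False (array([ 456.702, -195.906,   12.   ,    0.   ]), np.float64(0.389))
jar_oblong wrist 0.74 [118. 117.] False (array([ 4.62467e+02, -9.85690e+01,  1.60000e+01, -1.42000e-01]), np.float64(0.085))
jar_oblong side 0.88 [207. 287.] False (array([ 4.59066e+02, -9.71570e+01,  1.60000e+01, -1.85000e-01]), np.float64(0.067))
jar_oblong scene 0.88 [178. 180.] False (array([ 4.38812e+02, -8.64800e+01,  1.60000e+01,  3.90000e-01]), np.float64(0.424))
mat_large_round wrist 0.77 [120.  14.] True (array([451.898,  22.899,  12.   ,   0.   ]), np.float64(0.024))
mat_large_round side 0.62 [174. 264.] False (array([449.585,  22.733,  12.   ,   0.   ]), np.float64(0.032))
mat_large_round scene 0.79 [224. 180.] False (array([450.36 ,  25.291,  12.   ,   0.   ]), np.float64(0.046))
```

View pics/a3.png

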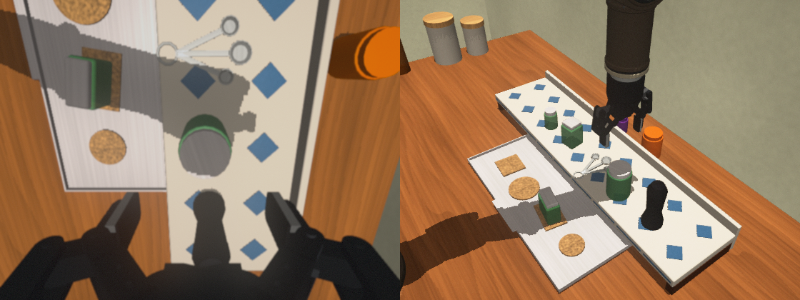

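Oblong jar stands on its mat (≈1.5 mm off); large jar at wrist (205,145) with the mill just below it at (210,225), clear of the gripper when closing along x.

Emit:
{"op": "step_arm", "data": {"steps": [{"travel": [-0.3, 1.5, 10], "delta_rot": [0, 0, 0]}, {"travel": [0, 0, 18], "delta_rot": [0, 0, 0]}, {"travel": [0, 0, 18], "delta_rot": [0, 0, 0]}, {"travel": [0, 0, 18], "delta_rot": [0, 0, 0]}, {"travel": [0, 0, 18], "delta_rot": [0, 0, 0]}, {"travel": [0, 0, 18], "delta_rot": [0, 0, 0]}, {"travel": [0, 0, 15], "delta_rot": [0, 0, 0]}, {"travel": [0, 0, 12], "delta_rot": [0, 0, 0]}, {"travel": [0, 0, 10], "delta_rot": [0, 0, 0]}, {"travel": [0, 0, 0], "delta_rot": [0, 0, 0]}, {"travel": [0, 0, 0], "delta_rot": [0, 0, 0]}]}}

```text
clock: 16.57
ee_pos: [0.6214, -0.1698, 0.0914]
tool_rot: [0.707, 0.707, -0.0, -0.0]
ft_force: [0.3, -0.2, -0.8]
gripper_width: 0.0853
grip_force: 0.0
```

Emit:
{"op": "step_arm", "data": {"steps": [{"travel": [0, 0, 0], "delta_rot": [0, 0, 0]}, {"travel": [0, 0, 0], "delta_rot": [0, 0, 0]}, {"travel": [0, 0, 0], "delta_rot": [0, 0, 0]}, {"travel": [0, 0, 0], "delta_rot": [0, 0, 0]}, {"travel": [0, 0, 0], "delta_rot": [0, 0, 0]}, {"travel": [0, 0, 0], "delta_rot": [0, 0, 0]}, {"travel": [0, 0, 0], "delta_rot": [0, 0, 0]}], "fingers": -1, "grip_force": 45}}

```text
clock: 17.15
ee_pos: [0.6221, -0.1701, 0.093]
tool_rot: [0.707, 0.707, 0.0, 0.001]
ft_force: [-2.4, -0.4, 6.2]
gripper_width: 0.061
grip_force: 49.3
```

Emit:
{"op": "step_arm", "data": {"steps": [{"travel": [0, 0, -6], "delta_rot": [0, 0, 0]}, {"travel": [0, 0, -12], "delta_rot": [0, 0, 0]}, {"travel": [0, 0, -16], "delta_rot": [0, 0, 0]}, {"travel": [0, 0, -16], "delta_rot": [0, 0, 0]}, {"travel": [0, 0, -16], "delta_rot": [0, 0, 0]}, {"travel": [0, 0, -14], "delta_rot": [0, 0, 0]}, {"travel": [0, 0, -10], "delta_rot": [0, 0, 0]}, {"travel": [0, 0, 0], "delta_rot": [0, 0, 0]}, {"travel": [0, 0, 0], "delta_rot": [0, 0, 0]}]}}

```text
clock: 17.9
ee_pos: [0.6216, -0.1698, 0.1822]
tool_rot: [0.707, 0.707, 0.0, 0.0]
ft_force: [-1.6, -0.3, -3.8]
gripper_width: 0.061
grip_force: 50.0
```

Emit:
{"op": "step_arm", "data": {"steps": [{"travel": [8, -8, 0], "delta_rot": [0, 0, 0]}, {"travel": [14, -14, 0], "delta_rot": [0, 0, 0]}, {"travel": [18, -16, 0], "delta_rot": [0, 0, 0]}, {"travel": [20, -18, 0], "delta_rot": [0, 0, 0]}, {"travel": [20, -18, 0], "delta_rot": [0, 0, 0]}, {"travel": [20, -18, 0], "delta_rot": [0, 0, 0]}, {"travel": [20, -18, 0], "delta_rot": [0, 0, 0]}, {"travel": [20, -18, 0], "delta_rot": [0, 0, 0]}, {"travel": [20, -18, 0], "delta_rot": [0, 0, 0]}, {"travel": [18, -14, 0], "delta_rot": [0, 0, 0]}, {"travel": [10, -8, 0], "delta_rot": [0, 0, 0]}, {"travel": [4.4, -2.8, 0], "delta_rot": [0, 0, 0]}, {"travel": [0, 0, 0], "delta_rot": [0, 0, 0]}, {"travel": [0, 0, 0], "delta_rot": [0, 0, 0]}]}}

```text
clock: 19.07
ee_pos: [0.451, 0.0221, 0.1815]
tool_rot: [0.707, 0.707, -0.0, 0.0]
ft_force: [-0.4, -0.8, -3.2]
gripper_width: 0.0609
grip_force: 50.2
```

Emit:
{"op": "step_arm", "data": {"steps": [{"travel": [0, 0, 10], "delta_rot": [0, 0, 0]}, {"travel": [0, 0, 16], "delta_rot": [0, 0, 0]}, {"travel": [0, 0, 18], "delta_rot": [0, 0, 0]}, {"travel": [0, 0, 18], "delta_rot": [0, 0, 0]}, {"travel": [0, 0, 18], "delta_rot": [0, 0, 0]}, {"travel": [0, 0, 16], "delta_rot": [0, 0, 0]}, {"travel": [0, 0, 12], "delta_rot": [0, 0, 0]}, {"travel": [0, 0, 9], "delta_rot": [0, 0, 0]}, {"travel": [0, 0, 6], "delta_rot": [0, 0, 0]}, {"travel": [0, 0, 4], "delta_rot": [0, 0, 0]}, {"travel": [0, 0, 2], "delta_rot": [0, 0, 0]}, {"travel": [0, 0, 0], "delta_rot": [0, 0, 0]}, {"travel": [0, 0, 0], "delta_rot": [0, 0, 0]}]}}

```text
clock: 20.15
ee_pos: [0.4511, 0.0226, 0.0531]
tool_rot: [0.707, 0.707, 0.0, 0.0]
ft_force: [0.7, 1.6, -3.2]
gripper_width: 0.0611
grip_force: 50.2
```

Emit:
{"op": "step_arm", "data": {"steps": [{"travel": [0, 0, 1], "delta_rot": [0, 0, 0]}, {"travel": [0, 0, 1], "delta_rot": [0, 0, 0]}, {"travel": [0, 0, 1], "delta_rot": [0, 0, 0]}, {"travel": [0, 0, 0], "delta_rot": [0, 0, 0]}, {"travel": [0, 0, 0], "delta_rot": [0, 0, 0]}]}}

```text
clock: 20.57
ee_pos: [0.4507, 0.0226, 0.0498]
tool_rot: [0.707, 0.707, 0.0, 0.0]
ft_force: [0.6, -0.1, -3.4]
gripper_width: 0.0613
grip_force: 50.2
```

Emit:
{"op": "step_arm", "data": {"steps": [{"travel": [0, 0, 0.6], "delta_rot": [0, 0, 0]}, {"travel": [0, 0, 0.6], "delta_rot": [0, 0, 0]}, {"travel": [0, 0, 0], "delta_rot": [0, 0, 0]}, {"travel": [0, 0, 0], "delta_rot": [0, 0, 0]}]}}

```text
clock: 20.9
ee_pos: [0.4508, 0.0226, 0.0489]
tool_rot: [0.707, 0.707, 0.0, 0.0]
ft_force: [-2.0, 0.0, 6.1]
gripper_width: 0.061
grip_force: 51.0
```

Emit:
{"op": "step_arm", "data": {"steps": [{"travel": [0, 0, 0], "delta_rot": [0, 0, 0]}, {"travel": [0, 0, 0], "delta_rot": [0, 0, 0]}, {"travel": [0, 0, 0], "delta_rot": [0, 0, 0]}, {"travel": [0, 0, 0], "delta_rot": [0, 0, 0]}, {"travel": [0, 0, 0], "delta_rot": [0, 0, 0]}, {"travel": [0, 0, 0], "delta_rot": [0, 0, 0]}, {"travel": [0, 0, -5], "delta_rot": [0, 0, 0]}, {"travel": [0, 0, -15], "delta_rot": [0, 0, 0]}, {"travel": [0, 0, -20], "delta_rot": [0, 0, 0]}, {"travel": [0, 0, -20], "delta_rot": [0, 0, 0]}, {"travel": [0, 0, -20], "delta_rot": [0, 0, 0]}, {"travel": [0, 0, -20], "delta_rot": [0, 0, 0]}, {"travel": [0, 0, -20], "delta_rot": [0, 0, 0]}, {"travel": [0, 0, -20], "delta_rot": [0, 0, 0]}, {"travel": [0, 0, -20], "delta_rot": [0, 0, 0]}, {"travel": [0, 0, -20], "delta_rot": [0, 0, 0]}, {"travel": [0, 0, 0], "delta_rot": [0, 0, 0]}], "fingers": 1}}

```text
clock: 22.32
ee_pos: [0.4525, 0.0228, 0.2324]
tool_rot: [0.707, 0.707, 0.002, 0.002]
ft_force: [0.8, 0.1, 0.7]
gripper_width: 0.0857
grip_force: 0.0
```

Emit:
{"op": "step_arm", "data": {"steps": [{"travel": [2.6, 13, 0], "delta_rot": [0, 0, 0]}, {"travel": [4, 19, 0], "delta_rot": [0, 0, 0]}, {"travel": [4, 19, 0], "delta_rot": [0, 0, 0]}, {"travel": [4, 19, 0], "delta_rot": [0, 0, 0]}, {"travel": [4, 19, 0], "delta_rot": [0, 0, 0]}, {"travel": [4, 19, 0], "delta_rot": [0, 0, 0]}, {"travel": [4, 19, 0], "delta_rot": [0, 0, 0]}, {"travel": [4, 19, 0], "delta_rot": [0, 0, 0]}, {"travel": [4, 19, 0], "delta_rot": [0, 0, 0]}, {"travel": [4, 19, 0], "delta_rot": [0, 0, 0]}, {"travel": [0, 0, 0], "delta_rot": [0, 0, 0]}, {"travel": [0, 0, 0], "delta_rot": [0, 0, 0]}, {"travel": [0, 0, 0], "delta_rot": [0, 0, 0]}]}}

```text
clock: 23.4
ee_pos: [0.634, 0.0609, 0.2281]
tool_rot: [0.707, 0.707, -0.001, -0.0]
ft_force: [0.5, 0.2, 1.0]
gripper_width: 0.0853
grip_force: 0.0
```

```bash
sed -i "s/'jar_large_round':(621,-169,.06)/'jar_large_round':(451,22,.016)/" m2.py; python3 m2.py pics/a4.png jar_large_round jar_square jar_small_round mat_square
```

```text
[0.634  0.0609 0.2287]
jar_large_round wrist 0.95 [110. 223.] False (array([451.479,  22.122,  16.   ,   0.   ]), np.float64(0.027))
jar_large_round side 0.95 [173. 246.] False (array([449.025,  22.764,  16.   ,   0.   ]), np.float64(0.05))
jar_square wrist 0.87 [283. 202.] False (array([6.35467e+02, 6.08060e+01, 6.00000e+01, 1.93000e-01]), np.float64(0.083))
jar_square side 0.92 [241. 186.] False (array([ 6.32189e+02,  6.08290e+01,  6.00000e+01, -1.08000e-01]), np.float64(0.081))
jar_square scene 0.56 [301. 176.] False (array([6.34211e+02, 6.21640e+01, 6.00000e+01, 3.73000e-01]), np.float64(0.066))
jar_small_round side 0.79 [210. 166.] False (array([624.78 , 164.729,  60.   ,   0.   ]), np.float64(0.076))
jar_small_round scene 0.97 [336. 160.] False (array([621.875, 168.268,  60.   ,   0.   ]), np.float64(0.17))
mat_square wrist 0.84 [130. 118.] False (array([ 4.62092e+02,  1.26554e+02,  1.20000e+01, -5.30000e-02]), np.float64(0.028))
mat_square side 0.75 [146. 231.] False (array([ 4.58635e+02,  1.27626e+02,  1.20000e+01, -5.80000e-02]), np.float64(0.464))
mat_square scene 0.72 [275. 164.] False (array([ 4.62047e+02,  1.28481e+02,  1.20000e+01, -5.20000e-02]), np.float64(0.124))
```

View pics/a4.png

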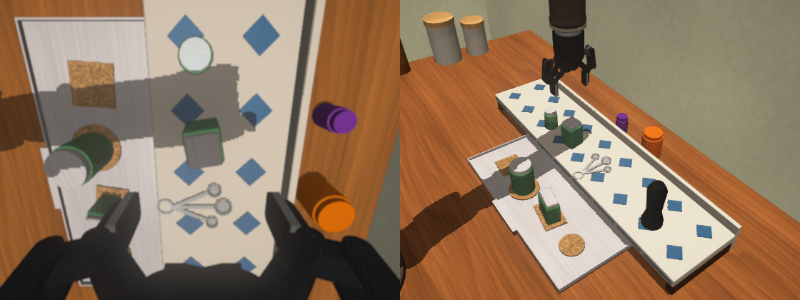

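Large jar on its mat; square jar at wrist (203,143), yaw ≈ +0.16.

Emit:
{"op": "step_arm", "data": {"steps": [{"travel": [0, 0.3, 10], "delta_rot": [0, 0, -0.08]}, {"travel": [0, 0, 18], "delta_rot": [0, 0, -0.08]}, {"travel": [0, 0, 18], "delta_rot": [0, 0, 0]}, {"travel": [0, 0, 18], "delta_rot": [0, 0, 0]}, {"travel": [0, 0, 18], "delta_rot": [0, 0, 0]}, {"travel": [0, 0, 18], "delta_rot": [0, 0, 0]}, {"travel": [0, 0, 17], "delta_rot": [0, 0, 0]}, {"travel": [0, 0, 14], "delta_rot": [0, 0, 0]}, {"travel": [0, 0, 11], "delta_rot": [0, 0, 0]}, {"travel": [0, 0, 7], "delta_rot": [0, 0, 0]}, {"travel": [0, 0, 0], "delta_rot": [0, 0, 0]}, {"travel": [0, 0, 0], "delta_rot": [0, 0, 0]}]}}

```text
clock: 25.15
ee_pos: [0.6352, 0.0612, 0.0797]
tool_rot: [0.648, 0.761, -0.0, 0.0]
ft_force: [0.1, 0.4, 0.9]
gripper_width: 0.0854
grip_force: 0.0
```

Emit:
{"op": "step_arm", "data": {"steps": [{"travel": [0, 0, 0], "delta_rot": [0, 0, 0]}, {"travel": [0, 0, 0], "delta_rot": [0, 0, 0]}, {"travel": [0, 0, 0], "delta_rot": [0, 0, 0]}, {"travel": [0, 0, 0], "delta_rot": [0, 0, 0]}, {"travel": [0, 0, 0], "delta_rot": [0, 0, 0]}, {"travel": [0, 0, 0], "delta_rot": [0, 0, 0]}, {"travel": [0, 0, 0], "delta_rot": [0, 0, 0]}, {"travel": [0, 0, 0], "delta_rot": [0, 0, 0]}], "fingers": -1, "grip_force": 40}}

```text
clock: 25.82
ee_pos: [0.6355, 0.0613, 0.0804]
tool_rot: [0.648, 0.761, 0.001, 0.0]
ft_force: [-1.8, 0.2, 5.2]
gripper_width: 0.0455
grip_force: 42.2
```

Emit:
{"op": "step_arm", "data": {"steps": [{"travel": [0, 0, -6], "delta_rot": [0, 0, 0]}, {"travel": [0, 0, -12], "delta_rot": [0, 0, 0]}, {"travel": [0, 0, -16], "delta_rot": [0, 0, 0]}, {"travel": [0, 0, -16], "delta_rot": [0, 0, 0]}, {"travel": [0, 0, -16], "delta_rot": [0, 0, 0.04]}, {"travel": [0, 0, -16], "delta_rot": [0, 0, 0.06]}, {"travel": [0, 0, -12], "delta_rot": [0, 0, 0.06]}, {"travel": [0, 0, -6], "delta_rot": [0, 0, 0]}, {"travel": [0, 0, 0], "delta_rot": [0, 0, 0]}, {"travel": [0, 0, 0], "delta_rot": [0, 0, 0]}]}}

```text
clock: 26.65
ee_pos: [0.6349, 0.0612, 0.1796]
tool_rot: [0.706, 0.708, 0.0, 0.0]
ft_force: [-0.0, 0.1, -2.4]
gripper_width: 0.0457
grip_force: 41.6
```

Emit:
{"op": "step_arm", "data": {"steps": [{"travel": [3, -8, 0], "delta_rot": [0, 0, 0]}, {"travel": [6, -16, 0], "delta_rot": [0, 0, 0]}, {"travel": [7, -18, 0], "delta_rot": [0, 0, 0]}, {"travel": [7, -18, 0], "delta_rot": [0, 0, 0]}, {"travel": [7, -18, 0], "delta_rot": [0, 0, 0]}, {"travel": [7, -18, 0], "delta_rot": [0, 0, 0]}, {"travel": [7, -18, 0], "delta_rot": [0, 0, 0]}, {"travel": [7, -18, 0], "delta_rot": [0, 0, 0]}, {"travel": [6, -17, 0], "delta_rot": [0, 0, 0]}, {"travel": [6, -15, 0], "delta_rot": [0, 0, 0]}, {"travel": [3, -10, 0], "delta_rot": [0, 0, 0]}, {"travel": [0, 0, 0], "delta_rot": [0, 0, 0.035]}, {"travel": [0, 0, 0], "delta_rot": [0, 0, 0.035]}, {"travel": [0, 0, 0], "delta_rot": [0, 0, 0]}]}}

```text
clock: 27.82
ee_pos: [0.4603, 0.1271, 0.1791]
tool_rot: [0.732, 0.682, -0.0, -0.0]
ft_force: [0.7, -0.2, -2.5]
gripper_width: 0.0456
grip_force: 41.6
```

Emit:
{"op": "step_arm", "data": {"steps": [{"travel": [0, 0, 10], "delta_rot": [0, 0, 0]}, {"travel": [0, 0, 16], "delta_rot": [0, 0, 0]}, {"travel": [0, 0, 18], "delta_rot": [0, 0, 0]}, {"travel": [0, 0, 18], "delta_rot": [0, 0, 0]}, {"travel": [0, 0, 18], "delta_rot": [0, 0, 0]}, {"travel": [0, 0, 18], "delta_rot": [0, 0, 0]}, {"travel": [0, 0, 16], "delta_rot": [0, 0, 0]}, {"travel": [0, 0, 12], "delta_rot": [0, 0, 0]}, {"travel": [0, 0, 7], "delta_rot": [0, 0, 0]}, {"travel": [0, 0, 4], "delta_rot": [0, 0, 0]}, {"travel": [0, 0, 2], "delta_rot": [0, 0, 0]}, {"travel": [0, 0, 0], "delta_rot": [0, 0, 0]}, {"travel": [0, 0, 0], "delta_rot": [0, 0, 0]}]}}

```text
clock: 28.9
ee_pos: [0.4613, 0.1273, 0.0409]
tool_rot: [0.731, 0.682, 0.0, 0.0]
ft_force: [0.4, -0.5, -2.3]
gripper_width: 0.046
grip_force: 41.6
```

Emit:
{"op": "step_arm", "data": {"steps": [{"travel": [0, 0, 1], "delta_rot": [0, 0, 0]}, {"travel": [0, 0, 1], "delta_rot": [0, 0, 0]}, {"travel": [0, 0, 1], "delta_rot": [0, 0, 0]}, {"travel": [0, 0, 0.6], "delta_rot": [0, 0, 0]}, {"travel": [0, 0, 0], "delta_rot": [0, 0, 0]}, {"travel": [0, 0, 0], "delta_rot": [0, 0, 0]}]}}

```text
clock: 29.4
ee_pos: [0.461, 0.1272, 0.0369]
tool_rot: [0.731, 0.682, -0.0, 0.0]
ft_force: [-0.7, 0.1, -1.4]
gripper_width: 0.0454
grip_force: 41.6
```

Emit:
{"op": "step_arm", "data": {"steps": [{"travel": [0, 0, 0.6], "delta_rot": [0, 0, 0]}, {"travel": [0, 0, 0.6], "delta_rot": [0, 0, 0]}, {"travel": [0, 0, 0], "delta_rot": [0, 0, 0]}, {"travel": [0, 0, 0], "delta_rot": [0, 0, 0]}]}}

```text
clock: 29.73
ee_pos: [0.4611, 0.1272, 0.0363]
tool_rot: [0.731, 0.682, 0.0, 0.0]
ft_force: [-3.0, -1.6, 8.8]
gripper_width: 0.0455
grip_force: 42.7
```

Emit:
{"op": "step_arm", "data": {"steps": [{"travel": [0, 0, 0], "delta_rot": [0, 0, 0]}, {"travel": [0, 0, 0], "delta_rot": [0, 0, 0]}, {"travel": [0, 0, 0], "delta_rot": [0, 0, 0]}, {"travel": [0, 0, 0], "delta_rot": [0, 0, 0]}, {"travel": [0, 0, 0], "delta_rot": [0, 0, 0]}, {"travel": [0, 0, 0], "delta_rot": [0, 0, 0]}, {"travel": [0, 0, -5], "delta_rot": [0, 0, 0]}, {"travel": [0, 0, -15], "delta_rot": [0, 0, 0]}, {"travel": [0, 0, -20], "delta_rot": [0, 0, 0]}, {"travel": [0, 0, -20], "delta_rot": [0, 0, 0]}, {"travel": [0, 0, -20], "delta_rot": [0, 0, 0]}, {"travel": [0, 0, -20], "delta_rot": [0, 0, 0]}, {"travel": [0, 0, -20], "delta_rot": [0, 0, 0]}, {"travel": [0, 0, -20], "delta_rot": [0, 0, -0.035]}, {"travel": [0, 0, -20], "delta_rot": [0, 0, -0.035]}, {"travel": [0, 0, -20], "delta_rot": [0, 0, 0]}, {"travel": [0, 0, -15], "delta_rot": [0, 0, 0]}, {"travel": [0, 0, 0], "delta_rot": [0, 0, 0]}], "fingers": 1}}

```text
clock: 31.23
ee_pos: [0.4625, 0.1277, 0.234]
tool_rot: [0.707, 0.707, 0.002, 0.001]
ft_force: [0.1, 0.6, -0.4]
gripper_width: 0.0853
grip_force: 0.0
```

Emit:
{"op": "step_arm", "data": {"steps": [{"travel": [2, 8, 0], "delta_rot": [0, 0, 0]}, {"travel": [4, 18, 0], "delta_rot": [0, 0, 0]}, {"travel": [4.5, 20, 0], "delta_rot": [0, 0, 0]}, {"travel": [4.5, 20, 0], "delta_rot": [0, 0, 0]}, {"travel": [4.5, 20, 0], "delta_rot": [0, 0, 0]}, {"travel": [4.5, 20, 0], "delta_rot": [0, 0, 0]}, {"travel": [4.5, 20, 0], "delta_rot": [0, 0, 0]}, {"travel": [4.5, 20, 0], "delta_rot": [0, 0, 0]}, {"travel": [4.5, 18, 0], "delta_rot": [0, 0, 0]}, {"travel": [0, 0, 0], "delta_rot": [0, 0, 0]}, {"travel": [0, 0, 0], "delta_rot": [0, 0, 0]}, {"travel": [0, 0, 0], "delta_rot": [0, 0, 0]}]}}

```text
clock: 32.23
ee_pos: [0.6243, 0.1644, 0.2294]
tool_rot: [0.707, 0.707, -0.001, -0.0]
ft_force: [-0.1, 0.0, -0.5]
gripper_width: 0.0853
grip_force: 0.0
```

```bash
sed -i "s/'jar_square':(635,61,.06)/'jar_square':(461,127,.016)/" m2.py; python3 m2.py pics/a5.png jar_square jar_small_round
```

```text
[0.6244 0.1645 0.2306]
jar_square wrist 0.87 [133. 220.] False (array([4.61985e+02, 1.26252e+02, 1.60000e+01, 5.00000e-03]), np.float64(0.075))
jar_square side 0.64 [151. 214.] False (array([ 4.60244e+02,  1.29257e+02,  1.60000e+01, -1.47000e-01]), np.float64(0.23))
jar_square scene 0.8 [270. 150.] False (array([ 4.59832e+02,  1.27911e+02,  1.60000e+01, -2.10000e-01]), np.float64(0.058))
jar_small_round side 0.69 [205. 166.] False (array([621.831, 162.616,  60.   ,   0.   ]), np.float64(0.102))
jar_small_round scene 0.78 [336. 159.] False (array([624.417, 165.853,  60.   ,   0.   ]), np.float64(0.081))
```

Emit:
{"op": "step_arm", "data": {"steps": [{"travel": [0, 0, 10], "delta_rot": [0, 0, 0]}, {"travel": [0, 0, 18], "delta_rot": [0, 0, 0]}, {"travel": [0, 0, 18], "delta_rot": [0, 0, 0]}, {"travel": [0, 0, 18], "delta_rot": [0, 0, 0]}, {"travel": [0, 0, 18], "delta_rot": [0, 0, 0]}, {"travel": [0, 0, 18], "delta_rot": [0, 0, 0]}, {"travel": [0, 0, 18], "delta_rot": [0, 0, 0]}, {"travel": [0, 0, 16], "delta_rot": [0, 0, 0]}, {"travel": [0, 0, 14], "delta_rot": [0, 0, 0]}, {"travel": [0, 0, 10], "delta_rot": [0, 0, 0]}, {"travel": [0, 0, 0], "delta_rot": [0, 0, 0]}, {"travel": [0, 0, 0], "delta_rot": [0, 0, 0]}]}}

```text
clock: 33.68
ee_pos: [0.6247, 0.1645, 0.0722]
tool_rot: [0.707, 0.707, -0.0, -0.0]
ft_force: [0.3, -0.6, 1.1]
gripper_width: 0.0853
grip_force: 0.0
```

Emit:
{"op": "step_arm", "data": {"steps": [{"travel": [0, 0, 0], "delta_rot": [0, 0, 0]}, {"travel": [0, 0, 0], "delta_rot": [0, 0, 0]}, {"travel": [0, 0, 0], "delta_rot": [0, 0, 0]}, {"travel": [0, 0, 0], "delta_rot": [0, 0, 0]}, {"travel": [0, 0, 0], "delta_rot": [0, 0, 0]}, {"travel": [0, 0, 0], "delta_rot": [0, 0, 0]}, {"travel": [0, 0, 0], "delta_rot": [0, 0, 0]}, {"travel": [0, 0, 0], "delta_rot": [0, 0, 0]}], "fingers": -1, "grip_force": 35}}

```text
clock: 34.35
ee_pos: [0.6255, 0.1648, 0.0736]
tool_rot: [0.707, 0.707, 0.001, 0.0]
ft_force: [-0.6, -0.1, 6.8]
gripper_width: 0.0391
grip_force: 34.9
```

Emit:
{"op": "step_arm", "data": {"steps": [{"travel": [0, 0, -6], "delta_rot": [0, 0, 0]}, {"travel": [0, 0, -12], "delta_rot": [0, 0, 0]}, {"travel": [0, 0, -16], "delta_rot": [0, 0, 0]}, {"travel": [0, 0, -18], "delta_rot": [0, 0, 0]}, {"travel": [0, 0, -18], "delta_rot": [0, 0, 0]}, {"travel": [0, 0, -18], "delta_rot": [0, 0, 0]}, {"travel": [0, 0, -14], "delta_rot": [0, 0, 0]}, {"travel": [0, 0, -8], "delta_rot": [0, 0, 0]}, {"travel": [0, 0, 0], "delta_rot": [0, 0, 0]}, {"travel": [0, 0, 0], "delta_rot": [0, 0, 0]}]}}

```text
clock: 35.18
ee_pos: [0.625, 0.1647, 0.1829]
tool_rot: [0.707, 0.707, 0.0, 0.0]
ft_force: [-0.0, -0.6, -1.2]
gripper_width: 0.0391
grip_force: 35.4
```

Emit:
{"op": "step_arm", "data": {"steps": [{"travel": [-10, -8, 0], "delta_rot": [0, 0, 0]}, {"travel": [-20, -14, 0], "delta_rot": [0, 0, 0]}, {"travel": [-26, -16, 0], "delta_rot": [0, 0, 0]}, {"travel": [-26, -16, 0], "delta_rot": [0, 0, 0]}, {"travel": [-26, -16, 0], "delta_rot": [0, 0, 0]}, {"travel": [-26, -16, 0], "delta_rot": [0, 0, 0]}, {"travel": [-26, -16, 0], "delta_rot": [0, 0, 0]}, {"travel": [-26, -16, 0], "delta_rot": [0, 0, 0]}, {"travel": [-26, -16, 0], "delta_rot": [0, 0, 0]}, {"travel": [-26, -16, 0], "delta_rot": [0, 0, 0]}, {"travel": [-26, -16, 0], "delta_rot": [0, 0, 0]}, {"travel": [-26, -3.8, 0], "delta_rot": [0, 0, 0]}, {"travel": [-26, 0, 0], "delta_rot": [0, 0, 0]}, {"travel": [-26, 0, 0], "delta_rot": [0, 0, 0]}, {"travel": [-18, 0, 0], "delta_rot": [0, 0, 0]}, {"travel": [-9.9, 0, 0], "delta_rot": [0, 0, 0]}, {"travel": [0, 0, 0], "delta_rot": [0, 0, 0]}, {"travel": [0, 0, 0], "delta_rot": [0, 0, 0]}, {"travel": [0, 0, 0], "delta_rot": [0, 0, 0]}]}}

```text
clock: 36.77
ee_pos: [0.4551, -0.2036, 0.1823]
tool_rot: [0.707, 0.708, 0.0, -0.001]
ft_force: [0.1, 0.5, -0.3]
gripper_width: 0.0391
grip_force: 35.5
```

Emit:
{"op": "step_arm", "data": {"steps": [{"travel": [0, 0, 10], "delta_rot": [0, 0, 0]}, {"travel": [0, 0, 16], "delta_rot": [0, 0, 0]}, {"travel": [0, 0, 18], "delta_rot": [0, 0, 0]}, {"travel": [0, 0, 18], "delta_rot": [0, 0, 0]}, {"travel": [0, 0, 18], "delta_rot": [0, 0, 0]}, {"travel": [0, 0, 18], "delta_rot": [0, 0, 0]}, {"travel": [0, 0, 18], "delta_rot": [0, 0, 0]}, {"travel": [0, 0, 14], "delta_rot": [0, 0, 0]}, {"travel": [0, 0, 10], "delta_rot": [0, 0, 0]}, {"travel": [0, 0, 5], "delta_rot": [0, 0, 0]}, {"travel": [0, 0, 3], "delta_rot": [0, 0, 0]}, {"travel": [0, 0, 0], "delta_rot": [0, 0, 0]}, {"travel": [0, 0, 0], "delta_rot": [0, 0, 0]}]}}

```text
clock: 37.85
ee_pos: [0.4556, -0.2052, 0.0351]
tool_rot: [0.707, 0.707, 0.0, 0.0]
ft_force: [-0.1, -0.3, -0.8]
gripper_width: 0.0387
grip_force: 35.5
```

Expected contact near TCP z ≈ 0.029–0.030.

Emit:
{"op": "step_arm", "data": {"steps": [{"travel": [0, 0, 1], "delta_rot": [0, 0, 0]}, {"travel": [0, 0, 1], "delta_rot": [0, 0, 0]}, {"travel": [0, 0, 1], "delta_rot": [0, 0, 0]}, {"travel": [0, 0, 1], "delta_rot": [0, 0, 0]}, {"travel": [0, 0, 0.6], "delta_rot": [0, 0, 0]}, {"travel": [0, 0, 0], "delta_rot": [0, 0, 0]}, {"travel": [0, 0, 0], "delta_rot": [0, 0, 0]}]}}

```text
clock: 38.43
ee_pos: [0.4552, -0.2052, 0.0301]
tool_rot: [0.707, 0.707, -0.0, -0.0]
ft_force: [-0.5, 0.3, -1.6]
gripper_width: 0.0396
grip_force: 35.5
```

Emit:
{"op": "step_arm", "data": {"steps": [{"travel": [0, 0, 0.6], "delta_rot": [0, 0, 0]}, {"travel": [0, 0, 0.6], "delta_rot": [0, 0, 0]}, {"travel": [0, 0, 0], "delta_rot": [0, 0, 0]}, {"travel": [0, 0, 0], "delta_rot": [0, 0, 0]}]}}

```text
clock: 38.77
ee_pos: [0.4552, -0.2053, 0.0295]
tool_rot: [0.707, 0.707, 0.0, 0.0]
ft_force: [-3.4, 1.2, 9.2]
gripper_width: 0.0387
grip_force: 36.6
```

Emit:
{"op": "step_arm", "data": {"steps": [{"travel": [0, 0, 0], "delta_rot": [0, 0, 0]}, {"travel": [0, 0, 0], "delta_rot": [0, 0, 0]}, {"travel": [0, 0, 0], "delta_rot": [0, 0, 0]}, {"travel": [0, 0, 0], "delta_rot": [0, 0, 0]}, {"travel": [0, 0, 0], "delta_rot": [0, 0, 0]}, {"travel": [0, 0, 0], "delta_rot": [0, 0, 0]}, {"travel": [0, 0, -5], "delta_rot": [0, 0, 0]}, {"travel": [0, 0, -15], "delta_rot": [0, 0, 0]}, {"travel": [0, 0, -20], "delta_rot": [0, 0, 0]}, {"travel": [0, 0, -20], "delta_rot": [0, 0, 0]}, {"travel": [0, 0, -20], "delta_rot": [0, 0, 0]}, {"travel": [0, 0, -20], "delta_rot": [0, 0, 0]}, {"travel": [0, 0, -20], "delta_rot": [0, 0, 0]}, {"travel": [0, 0, -20], "delta_rot": [0, 0, 0]}, {"travel": [0, 0, -20], "delta_rot": [0, 0, 0]}, {"travel": [0, 0, -20], "delta_rot": [0, 0, 0]}, {"travel": [0, 0, -20], "delta_rot": [0, 0, 0]}, {"travel": [0, 0, 0], "delta_rot": [0, 0, 0]}, {"travel": [0, 0, 0], "delta_rot": [0, 0, 0]}, {"travel": [0, 0, 0], "delta_rot": [0, 0, 0]}], "fingers": 1}}

```text
clock: 40.43
ee_pos: [0.4548, -0.2051, 0.2286]
tool_rot: [0.707, 0.707, -0.0, -0.0]
ft_force: [-0.5, 1.2, -0.7]
gripper_width: 0.0855
grip_force: 0.0
```

```bash
sed -i "s/'jar_small_round':(624,164,.06)/'jar_small_round':(455,-205,.016)/" m2.py; python3 m2.py pics/a6.png jar_square jar_small_round jar_oblong jar_large_round mat_small_round mat_oblong
```

```text
[ 0.4546 -0.205   0.2281]
jar_square side 0.58 [152. 216.] False (array([ 4.59511e+02,  1.28902e+02,  1.60000e+01, -1.83000e-01]), np.float64(0.254))
jar_square scene 0.63 [270. 148.] False (array([ 4.59938e+02,  1.28912e+02,  1.60000e+01, -2.86000e-01]), np.float64(0.064))
jar_small_round wrist 0.84 [283. 184.] False (array([ 455.743, -207.563,   16.   ,    0.   ]), np.float64(0.062))
jar_small_round side 0.76 [237. 333.] False (array([ 453.811, -206.003,   16.   ,    0.   ]), np.float64(0.067))
jar_small_round scene 0.59 [122. 201.] False (array([ 455.017, -205.436,   16.   ,    0.   ]), np.float64(0.2))
jar_oblong wrist 0.91 [289.  72.] False (array([ 4.61332e+02, -9.92130e+01,  1.60000e+01, -1.65000e-01]), np.float64(0.038))
jar_oblong side 0.97 [210. 288.] False (array([ 4.59968e+02, -9.65260e+01,  1.60000e+01, -2.31000e-01]), np.float64(0.112))
jar_oblong scene 0.55 [176. 183.] False (array([ 4.59649e+02, -9.67610e+01,  1.60000e+01, -2.86000e-01]), np.float64(0.067))
jar_large_round side 0.9 [171. 250.] False (array([448.537,  23.245,  16.   ,   0.   ]), np.float64(0.094))
jar_large_round scene 0.75 [228. 159.] False (array([448.556,  24.812,  16.   ,   0.   ]), np.float64(0.065))
mat_small_round wrist 0.62 [285. 162.] False (array([ 456.391, -205.604,   12.   ,    0.   ]), np.float64(0.601))
mat_small_round side 0.86 [241. 351.] False (array([ 453.887, -205.314,   12.   ,    0.   ]), np.float64(0.566))
mat_small_round scene 0.56 [136. 222.] False (array([ 456.932, -197.132,   12.   ,    0.   ]), np.float64(0.741))
mat_oblong wrist 0.6 [270.  78.] False (array([ 4.62184e+02, -9.65740e+01,  1.20000e+01, -1.60000e-01]), np.float64(0.672))
mat_oblong side 0.7 [204. 312.] False (array([ 4.59338e+02, -9.71960e+01,  1.20000e+01, -1.59000e-01]), np.float64(0.616))
mat_oblong scene 0.75 [180. 204.] False (array([ 4.62905e+02, -9.49210e+01,  1.20000e+01, -1.61000e-01]), np.float64(0.55))
```

View pics/a6.png

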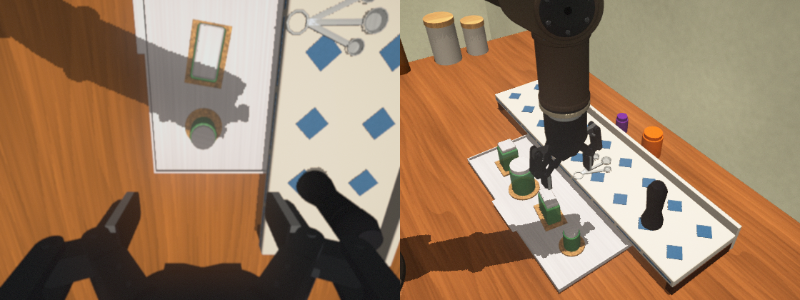

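All four jars stand upright and centred on their mats: in the wrist half the oblong is at (208,55) and the small round at (203,130), and in the side half the square is at (508,155) and the large round at (522,178). The mill and spoons haven't moved.

```bash
python3 -c "
from rig import workorder; print(workorder.job_done())"
```

```text
the job is handed in; nothing more can be done
None
```

I placed all four green jars upright on their matching mats, each within about 3 mm of centre by the camera fits, left the mill and spoons untouched, and handed the job in at about 41 s; no verdict was shown.

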